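# Put a find under the inspection lamp and switch the lamp on

### The job

Pick up the broken-off jar handle and set it down gently, without dropping it, flat in the middle of the rubber mat of the inspection lamp, lengthwise along the mat. Switch the lamp on by pressing its bar switch, which hangs hidden beneath the front lip of the lamp's hood, fully up from below; it stays up by itself. Leave the round pot base, the jar and the bottle where they are, and let go of everything.

Things in the scene. Friction and masses are not known exactly. Their poses are not given: they have to be found in the camera images.
- handle_piece: the broken-off jar handle: a loose, slightly bent bar of fired clay lying flat, 120 mm long (its x), 38 wide, 30 high, 0.17 to 0.34 kg. Its middle 60 mm has straight parallel sides; the ends bend 20 degrees to its -y side. Origin: centre of the underside. It starts at the robot's left, length roughly along world y, nearer or farther than the round pot base
- mat (a point): centre of the top of the dark rubber mat on the lamp's base plate, 12 mm above the table; the mat is 120 mm (its x) by 200 mm (its y). x points horizontally from the mat towards the lamp's hood, away from the robot; z up. The base plate, 8 mm high, spans x -70 to 180, y -140 to 140 mm
- lip (a point): middle of the lower front edge of the lamp's hood, 200 mm above the table and 90 mm beyond the mat's centre; axes as the mat's. The hood is a flat plate: x 0 to 80, y -140 to 140, z 0 to 15 mm, with a flat pack 6 mm high on its top at x 45 to 75. It stands on two 16 mm square posts at x 70, y +-125; else it is open below. The lamp is fixed to the table; its place and yaw vary
- switch_bar (a point): centre of the switch: a level grey round bar 12 mm thick, 102 mm long along y (axes as the mat's), hung on two stems under the hood, 22 mm behind the lip. Off, its centre is 42 mm below the lip's lower edge, on 30 mm. A finger leaning 40 to 50 degrees from vertical, pointing down and ahead under the bar, then raised straight up, clears the lip and lifts it. Only the base plate is below
- switch (a joint): travel of the switch bar straight up, in m: 0 to 0.002 is off (down, as it starts), 0.012 is fully up, against its stop; it is on above 0.009. It moves against a steady friction of about 2.5 N and stays where it is left
- base_piece: bystander: loose round pot base of the same clay, 80 mm across and 18 mm high; origin at the centre of its underside
- jar: bystander: loose glass jar with black lid, 64 mm across, 85 mm high; origin at the centre of its underside
- bottle: bystander: loose clear bottle, 66 mm across, 200 mm high; origin at the centre of its underside
Things that resemble listed ones, but are neither listed nor needed, are in the scene too. Leave any pink look-alike of the handle_piece alone.

How it is judged:
By the outcome, as a careful person would: the job done as asked, in the order asked, and still so for the second after the job is handed in, with the robot touching nothing.
It also fails if it takes over 43 s, if anything falls off the work surface, if the arm or the gripper's body presses on something with over 40 N, if the wrist force passes 120 N, or if a joint passes its speed limit or range.

### The arm

A 6-joint arm with a two-finger parallel gripper is mounted at the origin on the work surface. World frame = base frame: x ahead of the robot, y to its left, z up, the work surface at z = 0. Lengths are in m, angles in rad, forces in N, time in s.
With the tool pointing down it reaches from about 0.35 to 0.975 m from the base axis. Payload 4.9 kg.
Tool frame: the origin (TCP) lies at the very end of the fingers, on their centre line; the grasp point (between the pads) lies 19 mm behind it; z points along the fingers, y is the line along which they close (so a half turn about z gives the same grasp; the last joint's range is limited). The gripper opens to 85 mm and grips with 20 to 120 N. Pads are 22 mm wide; open, the fingers measure 114 mm over their backs; the gripper's body (76 mm by 85 mm) begins 54 mm behind the grasp point. The pads swing forward as they close: fully open they stand 13 mm farther back than shut.
Start: joints at [1.095, 0.053, 1.613, -0, 1.476, -0.119], TCP at [0.218, 0.586, 0.209] pointing down, gripper open.
Joint ranges: [-3.01, 3.01], [-1.01, 2.22], [0.06, 2.58], [-1.02, 4.17], [0.09, 2.62], [-3.14, 3.14]. Speed limits (rad/s): [2.57, 2.57, 3.14, 3.14, 3.14, 3.14].

### API

Orientations are given as a rotation vector (axis times angle).
In Python, from station import * gives the robot as it stands.
- The arm moves only by the shell command python3 -m crank 'ROWS' [OPENING] [FORCE]. ROWS is JSON, a list of rows, each an object with "offset": the shift along the tool's x, y, z in m, a list of three; "twist": the turn, a rotation vector about the tool's x, y, z in degrees, a list of three. In form: [{"offset": [x, y, z], "twist": [rx, ry, rz]}, ...]. A call has 1 to 20 rows; each row is the pose to reach, as a shift and turn from the pose commanded when the call began, along the tool's axes at that moment; what a row does not reach only later rows make up. A row lasts 1/8 s, in which the tool goes at most 62.5 mm and 10.7 degrees, less where a joint would pass 70% of its speed; a pose out of reach is approached as far as the arm can. A call with a gripper value outside its range is refused whole. OPENING is the opening, from 0 (shut) to 1 (fully open), set as the call begins (- or left out, the last holds). The fingers move at their own pace and stop on an object; FORCE is the grip in N (left out, the last holds). Time passes only in rows, so rows that repeat a pose let the fingers close. It gives the time, the measured TCP pose, the force, the opening and the grip force at its end, in the units of the state.
- get_obs(): the state, without advancing time (a new reading comes with each control period).
- get_image(name): name is "scene" or "top" or "wrist"; returns the picture (480x640x3 uint8, red, green, blue); there is no depth.
- get_calibration(name): a dict with "intrinsics" (3x3 intrinsics, pixels), "world_from_camera" (4x4, takes a point from camera to world coordinates); the wrist camera has in their place "tool_from_camera" (4x4, takes a point from camera to tool coordinates, whose origin is the TCP and whose axes are the flange's). Camera axes: x right, y up, looking along -z (the intrinsics and any distortion apply to the point x, -y, -z); pixel columns grow to the right and rows downward; lengths in m; the calibration is good to about 2 mm. The wrist camera is an equidistant fisheye: a pixel r from the principal point sees the ray r / f radians off the axis. A picture is of the moment at which its call begins: read the wrist's pose just before it. get_calibration takes no time and is no camera call.
- finish_job(): hands the job in; it is judged then, once.
Trained networks look in the newest picture that a camera, given by its name, has taken for a name from the list of things; names that differ only in an ending like _2 or _b are one class to them, and where a whole thing is asked for, a point or a joint stands for the part that bears it (a point fixed in the world has none). Each returns a list of dicts, best first, with "confidence" (0 to 1); they miss things now and then, are a little off and sometimes report something else, mostly with a low value. They report only what shows in the picture. A call takes as long as a camera call. They do not tell look-alikes from the thing itself.
- cut_out(query, camera): "region" (480x640 bool, what is visible of it) and "rect" ([centre column, centre row, width, height] in pixels, round what is visible of it).
The state is a dict: "t": time; "q": joint angles; "dq": joint speeds; "effort": joint torques, N m; "tool_pos": TCP position; "tool_rot": TCP orientation; "contact_force": force on the tool from outside, world axes, zero at the start; "wrist_torque": the same for the moment, N m; "opening": finger opening in m; "grip_force": force on a finger pad.
Only numpy, scipy, OpenCV 4.12 (cv2) and the standard library are available. Lean on these libraries where they do the work, as an engineer would, in place of code of your own. Each camera call takes 0.05 s, during which the arm holds its last target. There are 200 camera calls.

## Working session

There is one attempt and no reset: what is moved stays moved. The work goes in short steps, Python scripts to look and compute and a shell command to move; the robot and the scene stay as the last step left them, time stands still between calls to the robot, and variables do not carry over. Pictures are saved under pics/ and viewed, at most 13 in all, crops included, and the job is handed in when it is done.

```bash
mkdir -p pics; ls; cat > h.py <<'E'
from station import *
import numpy as np, cv2
from scipy.spatial.transform import Rotation as R
def ray(cam,u,v):
    c=get_calibration(cam);K=np.array(c["intrinsics"]);T=np.array(c["world_from_camera"])
    d=np.array([(u-K[0,2])/K[0,0],-(v-K[1,2])/K[1,1],-1.])
    return T[:3,3],T[:3,:3]@d
def onz(cam,u,v,z):
    o,d=ray(cam,u,v);return o+d*(z-o[2])/d[2]
def proj(cam,p):
    c=get_calibration(cam);K=np.array(c["intrinsics"]);T=np.array(c["world_from_camera"])
    q=T[:3,:3].T@(np.asarray(p)-T[:3,3]);return np.array([K[0,2]-K[0,0]*q[0]/q[2],K[1,2]+K[1,1]*q[1]/q[2]])
def save(im,n): cv2.imwrite("pics/"+n,im[...,::-1])
def pose():
    o=get_obs();return np.array(o["tool_pos"]),R.from_rotvec(o["tool_rot"])
E
python3 - <<'E'
from h import *
np.set_printoptions(precision=4,suppress=True)
o=get_obs();print(o)
for c in("scene","top","wrist"):
    print(c,get_calibration(c)); im=get_image(c);save(im,c+"0.png")
    if c!="wrist":
        for q in("handle_piece","base_piece","mat","lip","switch_bar","jar","bottle"):
            for r in cut_out(q,c)[:4]: print(c,q,round(r["confidence"],2),np.round(r["rect"]))
E
```

```text
pics
{'t': 0.0, 'q': array([ 1.095 ,  0.0533,  1.6143,  0.    ,  1.476 , -0.119 ]), 'dq': array([-0.0002, -0.0008,  0.0001, -0.0002, -0.0015, -0.0013]), 'effort': array([ -0.0005, -39.3681, -37.018 ,  -0.0002,   0.0072,  -0.    ]), 'tool_pos': array([0.218 , 0.585 , 0.2077]), 'tool_rot': array([-0.5574, -3.0911,  0.0031]), 'contact_force': array([-0.1346, -0.204 ,  1.3341]), 'wrist_torque': array([-0.0704, -0.0008, -0.0155]), 'grip_force': 0.0, 'opening': 0.0857613884570781}
scene {'intrinsics': array([[597.6746,   0.    , 308.7491],
       [  0.    , 597.6746, 237.7331],
       [  0.    ,   0.    ,   1.    ]]), 'world_from_camera': array([[-0.6462, -0.4409,  0.6229,  1.4025],
       [ 0.7629, -0.3941,  0.5125,  0.6646],
       [ 0.0196,  0.8064,  0.591 ,  0.9905],
       [ 0.    ,  0.    ,  0.    ,  1.    ]])}
scene handle_piece 0.9 [452. 319.  44.  45.]
scene handle_piece 0.81 [328. 410.  64.  23.]
scene handle_piece 0.76 [485. 285.  51.  28.]
scene handle_piece 0.39 [297. 266. 141. 144.]
scene base_piece 0.77 [405. 376.  37.  32.]
scene mat 0.78 [297. 266. 142. 145.]
scene lip 0.9
[... 398 characters left out ...]
   [ 0.    ,  0.    ,  0.    ,  1.    ]])}
top handle_piece 0.73 [226. 162.  36.  33.]
top handle_piece 0.65 [199. 280.  42.  22.]
top handle_piece 0.17 [437. 208.  36.  34.]
top base_piece 0.6 [203. 212.  25.  24.]
top mat 0.82 [325. 238. 116. 119.]
top lip 0.92 [326. 239. 114. 120.]
top jar 0.59 [455. 259.  28.  25.]
top bottle 0.57 [437. 208.  32.  34.]
wrist {'intrinsics': array([[371.6483,   0.    , 312.3458],
       [  0.    , 371.6483, 231.2011],
       [  0.    ,   0.    ,   1.    ]]), 'tool_from_camera': array([[-0.0005,  0.9555,  0.2948,  0.0758],
       [ 1.    ,  0.0006, -0.0001,  0.0016],
       [-0.0003,  0.2948, -0.9555, -0.1642],
       [ 0.    ,  0.    ,  0.    ,  1.    ]])}
```

```bash
python3 - <<'E'
import cv2,numpy as np
a=cv2.imread("pics/scene0.png")[170:440,150:530];cv2.imwrite("pics/sc.png",cv2.resize(a,(780,554),interpolation=cv2.INTER_CUBIC))
a=cv2.imread("pics/top0.png")[120:320,160:480];cv2.imwrite("pics/tc.png",cv2.resize(a,(800,500),interpolation=cv2.INTER_CUBIC))
E
```

```text
(no output)
```

View pics/sc.png

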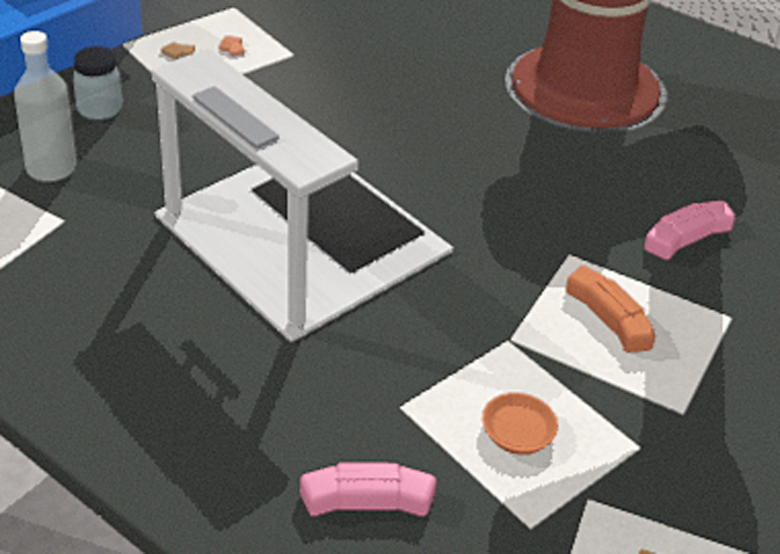

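View pics/tc.png

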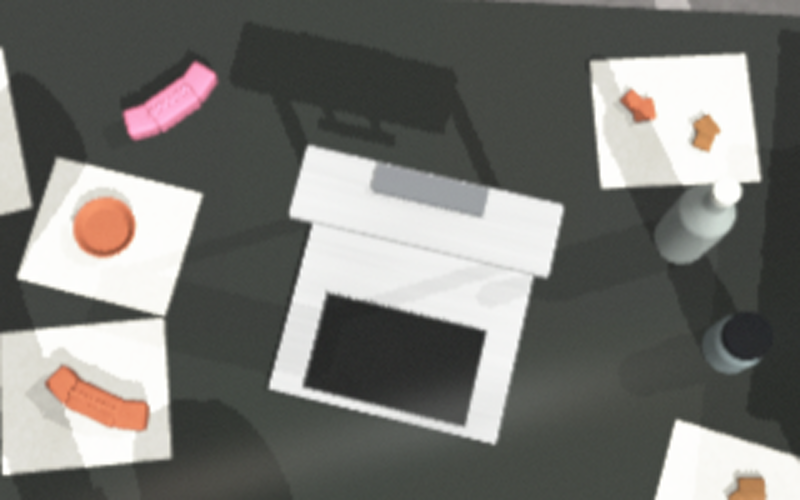

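Handle candidates (full-image pixels, scene / top): orange bar (452,319) / (199,280); pink bar (485,285) / hidden behind the arm; pink bar (328,410) / (226,162). The orange one fits, being fired clay like the round base and close to the robot beside it. The lamp has its hood on the far side, with the mat at top (317,264). Next I'll fit the models and make the confirming crop.

```bash
cat >> h.py <<'E'
def hull(cam,P,m):
    cv2.fillConvexPoly(m,cv2.convexHull(np.float32([proj(cam,p) for p in P])*16).astype(np.int32),1,shift=4)
def prism(poly,z0,z1): return [(x,y,z) for x,y in poly for z in(z0,z1)]
def box(x0,x1,y0,y1,z0,z1): return prism([(x0,y0),(x1,y0),(x1,y1),(x0,y1)],z0,z1)
c20,s20=np.cos(np.radians(20)),np.sin(np.radians(20))
def handle():
    L=30/c20
    out=[box(-.03,.03,-.019,.019,0,.03)]
    for s in(1,-1):
        e=np.array([s*c20,-s20])*L*1e-3; n=np.array([s*s20,c20])*.019; a=np.array([s*.03,0])
        out.append(prism([a+[0,.019],a+[0,-.019],a+e-n,a+e+n],0,.03))
    return out
LAMP=[box(-.07,.18,-.14,.14,0,.008),box(.09,.17,-.14,.14,.2,.215),box(.152,.168,-.133,-.117,0,.2),box(.152,.168,.117,.133,0,.2)]
def place(P,x,y,a):
    c,s=np.cos(a),np.sin(a);return [(x+c*p[0]-s*p[1],y+s*p[0]+c*p[1],p[2]) for p in P]
def sil(cam,parts,v):
    m=np.zeros((480,640),np.uint8)
    for P in parts: hull(cam,place(P,*v),m)
    return m>0
from scipy.optimize import minimize
def fit(obs,parts,v0):
    def cost(v):
        v=np.array([v[0],v[1],v[2]/5]);return sum((sil(c,parts,v)^m).sum()/m.sum() for c,m in obs.items())
    x0=np.array([v0[0],v0[1],v0[2]*5])
    for st in(.03,.008):
        r=minimize(cost,x0,method="Nelder-Mead",options=dict(initial_simplex=np.vstack([x0]+[x0+st*e*(1,1,6)for e in np.eye(3)]),xatol=1e-4,fatol=1e-5,maxiter=150));x0=r.x
    return np.array([x0[0],x0[1],x0[2]/5]),r.fun
E
python3 - <<'E'
from h import *
import pickle
obs={};lo={}
for c in("top","scene"):
    im=get_image(c)
    hs=cv2.cvtColor(im,cv2.COLOR_RGB2HSV)
    for r in cut_out("handle_piece",c):
        g=r["region"];h=np.median(hs[...,0][g]);print(c,r["rect"],h,g.sum())
        if h<20 and g.sum()<2500 and c not in obs: obs[c]=g; 
    L=cut_out("lip",c)[0];lo[c]=L["region"];print(L["rect"],L["region"].sum())
pickle.dump((obs,lo),open("m.pkl","wb"))
for name,o,parts in(("handle",obs,handle()),("lamp",lo,LAMP)):
    c="top" if "top" in o else "scene"
    v,u=np.nonzero(o[c]);p=onz(c,u.mean(),v.mean(),.015)
    res=[fit(o,parts,(p[0],p[1],a)) for a in((1.3,-1.8,1.8) if name=="handle" else(-.2,.2))]
    res.sort(key=lambda r:r[1]);print(name,[(x.round(4),round(f,3)) for x,f in res])
    for c in o:
        x,f=fit({c:o[c]},parts,res[0][0]);print(" ",c,x.round(4),round(f,3))
a=cv2.imread("pics/top0.png")[240:320,150:250];a=cv2.resize(a,(600,480),interpolation=cv2.INTER_CUBIC)
cv2.imwrite("pics/hc.png",a)
E
```

```text
top [187.9, 346.0, 30.0, 42.6] 171.0 670
top [199.3, 279.7, 43.5, 23.6] 9.0 525
top [226.9, 161.6, 39.0, 31.6] 167.0 533
[326.6, 237.9, 117.1, 116.9] 9370
scene [448.4, 319.4, 49.9, 42.8] 10.0 911
scene [329.1, 408.8, 62.9, 20.7] 170.0 1314
scene [487.4, 283.8, 49.1, 24.0] 170.0 606
[297.1, 265.7, 145.1, 140.0] 9860Traceback (most recent call last):
  File "<stdin>", line 15, in <module>
  File "h.py", line 41, in fit
    r=minimize(cost,x0,method="Nelder-Mead",options=dict(initial_simplex=np.vstack([x0]+[x0+st*e*(1,1,6)for e in np.eye(3)]),xatol=1e-4,fatol=1e-5,maxiter=150));x0=r.x
    res = _minimize_neldermead(fun, x0, args, callback, bounds=bounds,
                               **options)
    fxcc = func(xcc)
    fx = function(np.copy(x), *(wrapper_args + args))
  File "h.py", line 38, in cost
    v=np.array([v[0],v[1],v[2]/5]);return sum((sil(c,parts,v)^m).sum()/m.sum() for c,m in obs.items())
                                          ~~~^^^^^^^^^^^^^^^^^^^^^^^^^^^^^^^^^^^^^^^^^^^^^^^^^^^^^^^^^
  File "h.py", line 38, in <genexpr>
    v=np.array([v[0],v[1],v[2]/5]);return sum((sil(c,parts,v)^m).sum()/m.sum() for c,m in obs.items())
                                               ~~~^^^^^^^^^^^
  File "h.py", line 33, in sil
    for P in parts: hull(cam,place(P,*v),m)
                    ~~~~^^^^^^^^^^^^^^^^^^^
  File "h.py", line 17, in hull
    cv2.fillConvexPoly(m,cv2.convexHull(np.float32([proj(cam,p) for p in P])*16).astype(np.int32),1,shift=4)
                                                    ~~~~^^^^^^^
  File "h.py", line 11, in proj
    c=get_calibration(cam);K=np.array(c["intrinsics"]);T=np.array(c["world_from_camera"])
ValueError: time passes only in moves, steps and waits
```

```bash
sed -i 's/c=get_calibration(cam)/c=cal(cam)/' h.py; sed -i '3a import functools\ncal=functools.lru_cache(None)(get_calibration)' h.py
cat > f.py <<'E'
from h import *
import pickle
obs,lo=pickle.load(open("m.pkl","rb"))
for name,o,parts in(("handle",obs,handle()),("lamp",lo,LAMP)):
    c="top"
    v,u=np.nonzero(o[c]);p=onz(c,u.mean(),v.mean(),.015)
    res=[fit(o,parts,(p[0],p[1],a)) for a in((1.3,-1.8,1.8) if name=="handle" else(-.2,.2))]
    res.sort(key=lambda r:r[1]);print(name,[(x.round(4),round(f,3)) for x,f in res])
    for c in o:
        x,f=fit({c:o[c]},parts,res[0][0]);print(" ",c,x.round(4),round(f,3))
a=cv2.imread("pics/top0.png")[240:320,150:250];a=cv2.resize(a,(600,480),interpolation=cv2.INTER_CUBIC)
cv2.imwrite("pics/hc.png",a)
E
python3 f.py
```

```text
handle [(array([0.3974, 0.2716, 1.1813]), np.float64(0.418)), (array([0.3966, 0.2716, 1.1961]), np.float64(0.448)), (array([ 0.401 ,  0.2711, -1.857 ]), np.float64(0.7))]
  top [0.3966 0.2735 1.1986] 0.175
  scene [0.399  0.2687 1.1884] 0.211
lamp [(array([ 0.4735, -0.0817, -0.187 ]), np.float64(0.114)), (array([ 0.4732, -0.082 , -0.1863]), np.float64(0.115))]
  top [ 0.4715 -0.0806 -0.1692] 0.043
  scene [ 0.4735 -0.0817 -0.187 ] 0.067
```

```bash
ls pics
```

```text
hc.png
sc.png
scene0.png
tc.png
top0.png
wrist0.png
```

```bash
cat > g.py <<'E'
from h import *
import pickle
obs,lo=pickle.load(open("m.pkl","rb"))
o2={};o3={}
for c in("top","scene"):
    im=cv2.imread(f"pics/{c}0.png");hs=cv2.cvtColor(im,cv2.COLOR_BGR2HSV)
    k=cv2.dilate(obs[c].astype(np.uint8),np.ones((9,9)))>0
    m=k&(hs[...,0]<16)&(hs[...,1]>105);o2[c]=m
    print(c,m.sum())
    k=cv2.dilate(lo[c].astype(np.uint8),np.ones((7,7)))>0
    g=im.min(2);o3[c]=g
for c in o2: print(c,fit({c:o2[c]},handle(),(.397,.271,1.19)))
print(fit(o2,handle(),(.397,.271,1.19)))
# mat in top: rectangle, dark inside lamp hull
m=((o3["top"]<70)&(cv2.erode(cv2.morphologyEx(lo["top"].astype(np.uint8),cv2.MORPH_CLOSE,np.ones((9,9))),np.ones((5,5)))>0)).astype(np.uint8)
n,l,s,_=cv2.connectedComponentsWithStats(m);i=1+s[1:,4].argmax();m=l==i
print("mat",s[i]);MAT=[box(-.06,.06,-.1,.1,.0115,.012)]
print(fit({"top":m},MAT,(.473,-.082,-.187)))
for v in((.4735,-.0817,-.187),(.4715,-.0806,-.1692)):
    im=np.hstack([cv2.imread(f"pics/{c}0.png")[b[0]:b[0]+200,b[1]:b[1]+200] for c,b in(("top",(140,225)),("scene",(170,210)))])
im=np.zeros((400,800,3),np.uint8)
for j,(c,b) in enumerate((("top",(170,165)),("scene",(180,290)))):
    a=cv2.imread(f"pics/{c}0.png")
    for parts,v,col in((handle(),fit({c:o2[c]},handle(),(.397,.271,1.19))[0],(255,0,0)),(LAMP,(.473,-.0815,-.185),(0,0,255)),(MAT,(.473,-.0815,-.185),(0,255,0))):
        for P in parts:
            s=np.zeros((480,640),np.uint8);hull(c,place(P,*v),s)
            cv2.drawContours(a,cv2.findContours(s,0,1)[0],-1,col,1)
    a=a[b[0]:b[0]+200,b[1]:b[1]+200];im[:,400*j:400*j+400]=cv2.resize(a,(400,400),interpolation=0)
cv2.imwrite("pics/ov.png",im)
E
python3 g.py
```

```text
top 480
scene 830
top (array([0.39883941, 0.27320658, 1.2266428 ]), np.float64(0.26666666666666666))
scene (array([0.39950525, 0.26822263, 1.16393085]), np.float64(0.3216867469879518))
(array([0.39810985, 0.27039685, 1.20209316]), np.float64(0.6367971887550201))
mat [ 282  238   72   46 2277]
(array([ 0.47559912, -0.07593929, -0.1743155 ]), np.float64(0.1875274483970136))
```

View pics/hc.png

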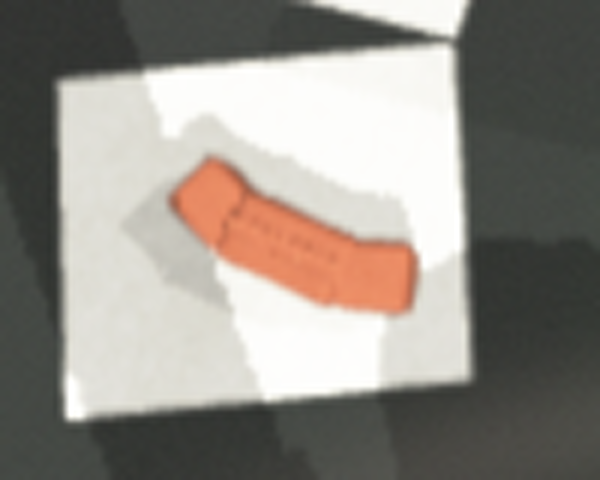

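View pics/ov.png

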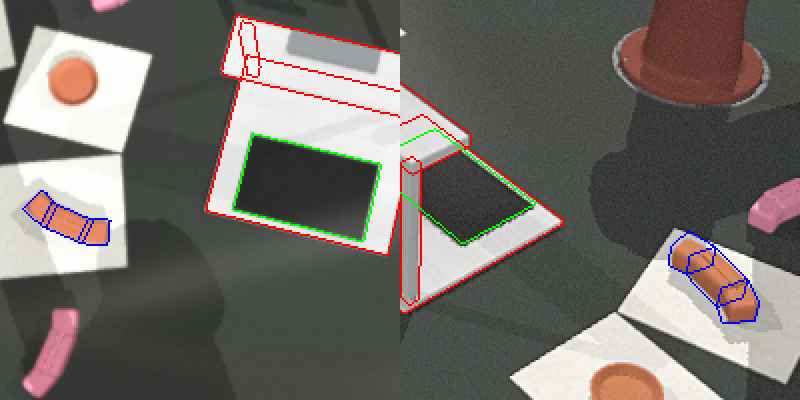

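The crop confirms the orange clay bar, its middle near top (199,281), ends bending away from the robot. The lamp overlay fits to within a pixel. The bar is narrower than my model (about 28 mm, with 38 as the envelope), so I'll refit it.

```bash
sed -i 's/\.019/.0142/g' h.py; sed -i 's/L=30\/c20/L=27/' h.py
python3 - <<'E'
exec(open("g.py").read().split("# mat")[0])
v=fit(o2,handle(),(.397,.271,1.19))[0]
p,r=pose();print(p,r.as_matrix().round(4))
# down pose, tool y perpendicular to the handle's length
for yaw in (v[2],v[2]-np.pi):
    x=np.array([np.cos(yaw),np.sin(yaw),0]);G=R.from_matrix(np.c_[x,np.cross([0,0,-1],x),[0,0,-1]])
    print((r.inv()*G).as_rotvec(degrees=True),r.inv().apply(np.r_[v[:2],.12]-p))
E
```

```text
top 480
scene 830
top (array([0.3989733 , 0.27178517, 1.19900422]), np.float64(0.06458333333333334))
scene (array([0.40065616, 0.27065031, 1.19134649]), np.float64(0.0963855421686747))
(array([0.39915971, 0.27156059, 1.19285026]), np.float64(0.1985441767068273))
[0.21829372 0.58561258 0.20891157] [[-9.370e-01  3.493e-01  1.000e-04]
 [ 3.493e-01  9.370e-01 -0.000e+00]
 [-1.000e-04 -0.000e+00 -1.000e+00]]
[3.21154330e-03 3.21305146e-03 9.12115432e+01] [-0.27916006 -0.23110009  0.08893162]
[-3.19454057e-03  3.19304110e-03 -8.87884568e+01] [-0.27916006 -0.23110009  0.08893162]
```

```bash
python3 -m crank '[{"offset":[-0.03,-0.025,0.01],"twist":[0,0,9]},{"offset":[-0.065,-0.055,0.02],"twist":[0,0,19]},{"offset":[-0.105,-0.088,0.033],"twist":[0,0,29]},{"offset":[-0.145,-0.12,0.046],"twist":[0,0,39]},{"offset":[-0.18,-0.15,0.057],"twist":[0,0,49]},{"offset":[-0.21,-0.175,0.068],"twist":[0,0,59]},{"offset":[-0.24,-0.2,0.077],"twist":[0,0,69]},{"offset":[-0.262,-0.218,0.084],"twist":[0,0,79]},{"offset":[-0.275,-0.228,0.088],"twist":[0,0,87]},{"offset":[-0.279,-0.231,0.089],"twist":[0,0,91]},{"offset":[-0.279,-0.231,0.089],"twist":[0,0,91]}]' 1 40
python3 - <<'E'
from h import *
p,r=pose();im=get_image("wrist");save(im,"w1.png");print(p,r.as_matrix().round(3).tolist())
x=np.array([np.cos(1.195),np.sin(1.195),0]);G=R.from_matrix(np.c_[x,np.cross([0,0,-1],x),[0,0,-1]])
print((r.inv()*G).as_rotvec(degrees=True),r.inv().apply(np.r_[.3997,.2713,.006]-p))
E
```

```text
t: 2.52
tool_pos: [0.3992, 0.2714, 0.1199]
tool_rot: [-2.596, -1.769, -0.0]
contact_force: [0.4, 0.1, 0.1]
opening: 0.0857
grip_force: 0.0
[0.3992179  0.27140526 0.11992792] [[0.366, 0.931, 0.0], [0.931, -0.366, 0.0], [0.0, -0.0, -1.0]]
[-0.0006947  -0.00404712  0.0831911 ] [7.02698536e-05 4.88576335e-04 1.13927917e-01]
```

View pics/w1.png

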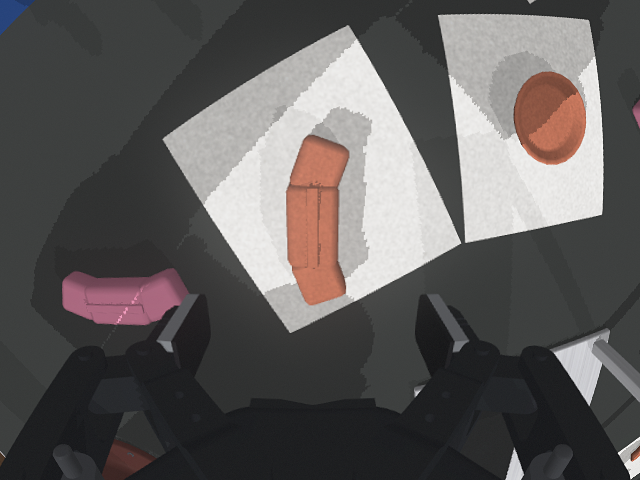

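The orange handle's middle is at (313,226), square between the fingers. A pink look-alike lies at (125,297), left of the left finger, so I'll check the clearance on the way down.

```bash
cat >> h.py <<'E'
def wz(u,v,z,p,r):
    c=cal("wrist");K=np.array(c["intrinsics"]);T=np.array(c["tool_from_camera"])
    a,b=u-K[0,2],v-K[1,2];rr=np.hypot(a,b);th=rr/K[0,0];s=np.sin(th)/max(rr,1e-9)
    d=r.apply(T[:3,:3]@[a*s,-b*s,-np.cos(th)]);o=p+r.apply(T[:3,3]);return o+d*(z-o[2])/d[2]
E
python3 - <<'E'
from h import *
p,r=pose()
for n,u,v,z in(("mid",313,226,.03),("midL",288,226,.03),("midR",338,226,.03),("top",315,185,.03),("bot",314,267,.03),("pinkR",188,297,.0),("pinkRtop",178,270,.03)):
    q=wz(u,v,z,p,r);print(n,q.round(4),r.inv().apply(q-p).round(4))
E
```

```text
mid [0.3998 0.274  0.03  ] [ 0.0024 -0.0001  0.09  ]
midL [0.3832 0.2805 0.03  ] [ 0.0024 -0.018   0.09  ]
midR [0.4164 0.2674 0.03  ] [0.0023 0.0177 0.09  ]
top [0.4119 0.301  0.03  ] [0.032  0.0012 0.09  ]
bot [0.389  0.2443 0.03  ] [-0.0293  0.0006  0.09  ]
pinkR [0.2689 0.2452 0.    ] [-0.0722 -0.1116  0.12  ]
pinkRtop [0.2891 0.2793 0.03  ] [-0.0331 -0.1051  0.09  ]
```

```bash
python3 -m crank '[{"offset":[0.001,0,0.03],"twist":[0,0,0]},{"offset":[0.001,0,0.065],"twist":[0,0,0]},{"offset":[0.001,0,0.09],"twist":[0,0,0]},{"offset":[0.001,0,0.105],"twist":[0,0,0]},{"offset":[0.001,0,0.112],"twist":[0,0,0]},{"offset":[0.001,0,0.113],"twist":[0,0,0]}]' 1 40 && python3 -m crank '[{"offset":[0,0,0],"twist":[0,0,0]},{"offset":[0,0,0],"twist":[0,0,0]},{"offset":[0,0,0],"twist":[0,0,0]},{"offset":[0,0,0],"twist":[0,0,0]},{"offset":[0,0,0],"twist":[0,0,0]},{"offset":[0,0,0],"twist":[0,0,0]}]' 0 50
```

```text
t: 3.32
tool_pos: [0.3997, 0.2729, 0.0072]
tool_rot: [2.596, 1.77, 0.001]
contact_force: [0.0, -0.4, 0.6]
opening: 0.0853
grip_force: 0.0
t: 4.08
tool_pos: [0.4, 0.273, 0.0076]
tool_rot: [2.596, 1.769, 0.002]
contact_force: [-0.9, 0.4, 6.4]
opening: 0.0003
grip_force: 2.8
```

```bash
python3 - <<'E'
from h import *
print(get_obs());im=get_image("wrist");save(im,"w2.png")
E
```

```text
{'t': 4.075, 'q': array([ 4.45015707e-01, -6.49044479e-02,  2.09062727e+00,  8.46708998e-05,
        1.11450103e+00,  8.19179978e-01]), 'dq': array([-1.36839678e-04,  9.63917607e-05,  8.57739796e-04, -5.44749778e-04,
        4.99023192e-04, -8.78037728e-04]), 'effort': array([-3.58389001e-01, -2.59997320e+01, -2.89481771e+01, -1.63508132e-01,
       -1.84667604e-01, -1.22002461e-04]), 'tool_pos': array([0.40001392, 0.27300764, 0.00764801]), 'tool_rot': array([2.59577352e+00, 1.76938365e+00, 2.14303401e-03]), 'contact_force': array([-0.90559052,  0.38748451,  6.38788222]), 'wrist_torque': array([ 0.07245382,  0.18422425, -0.00821317]), 'grip_force': 2.751048021018505, 'opening': 0.0003044314672843967}
```

View pics/w2.png

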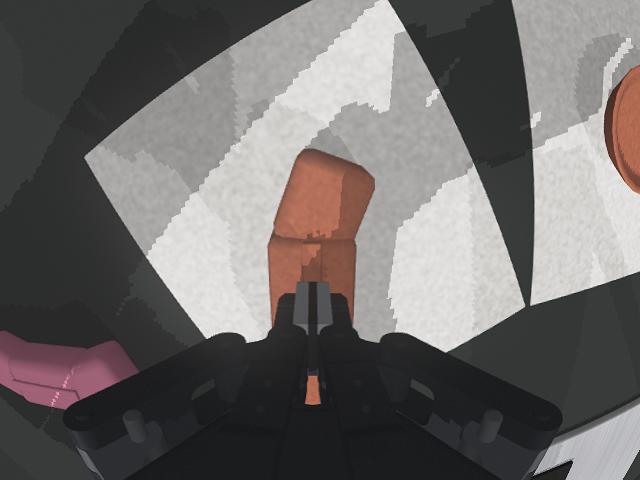

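```bash
python3 - <<'E'
from h import *
c=get_calibration("wrist");K=np.array(c["intrinsics"]);T=np.array(c["tool_from_camera"])
for q in [(.011,y,z) for z in(.0,-.01,-.022,-.035) for y in(-.01,.01)]+[(.03,.0142,-.0224),(.03,-.0142,-.0224),(.03,.019,-.0224),(.03,-.019,-.0224)]:
    d=T[:3,:3].T@(np.array(q)-T[:3,3]);th=np.arctan2(np.hypot(d[0],d[1]),-d[2]);k=K[0,0]*th/np.hypot(d[0],d[1])
    print(q,K[0,2]+d[0]*k,K[1,2]-d[1]*k)
E
```

```text
(0.011, -0.01, 0.0) 292.57154579951225 261.8074165048121
(0.011, 0.01, 0.0) 334.5917308500702 261.78367076948166
(0.011, -0.01, -0.01) 291.4638243987032 270.05245350835344
(0.011, 0.01, -0.01) 335.8248822426041 270.02513642987594
(0.011, -0.01, -0.022) 289.9718705027557 281.21960391948994
(0.011, 0.01, -0.022) 337.4855126858916 281.18674151848006
(0.011, -0.01, -0.035) 288.1172548947687 295.2029717771585
(0.011, 0.01, -0.035) 339.54937104031814 295.161928920075
(0.03, 0.0142, -0.0224) 348.99940734922376 238.65333628899657
(0.03, -0.0142, -0.0224) 278.5239241763716 238.68581106032605
(0.03, 0.019, -0.0224) 360.7908962683787 238.63033461922362
(0.03, -0.019, -0.0224) 266.7146693729436 238.6736587683697
```

```bash
python3 - <<'E'
from h import *
c=get_calibration("wrist");K=np.array(c["intrinsics"]);T=np.array(c["tool_from_camera"])
for q in [(.011,s*.0428,z) for z in(.0,-.013,-.022,-.035) for s in(-1,1)]:
    d=T[:3,:3].T@(np.array(q)-T[:3,3]);th=np.arctan2(np.hypot(d[0],d[1]),-d[2]);k=K[0,0]*th/np.hypot(d[0],d[1])
    print(q,round(K[0,2]+d[0]*k),round(K[1,2]-d[1]*k))
a=cv2.imread("pics/w1.png")[260:400,140:490];b=cv2.imread("pics/w2.png")[230:370,140:490]
cv2.imwrite("pics/tips.png",cv2.resize(np.vstack([a,b]),(750,600),interpolation=2))
E
python3 -m crank '[{"offset":[0,0,-0.01],"twist":[0,0,0]},{"offset":[0,0,-0.03],"twist":[0,0,0]},{"offset":[0,0,-0.03],"twist":[0,0,0]},{"offset":[0,0,-0.03],"twist":[0,0,0]},{"offset":[0,0,-0.03],"twist":[0,0,0]},{"offset":[0,0,-0.03],"twist":[0,0,0]}]' 1
```

```text
(0.011, -0.0428, 0.0) 225 261
(0.011, 0.0428, 0.0) 402 261
(0.011, -0.0428, -0.013) 219 272
(0.011, 0.0428, -0.013) 408 272
(0.011, -0.0428, -0.022) 214 280
(0.011, 0.0428, -0.022) 413 280
(0.011, -0.0428, -0.035) 207 294
(0.011, 0.0428, -0.035) 421 293
t: 4.88
tool_pos: [0.3989, 0.2724, 0.0362]
tool_rot: [-2.596, -1.769, 0.002]
contact_force: [0.0, 0.4, -0.4]
opening: 0.0856
grip_force: 0.0
```

View pics/tips.png

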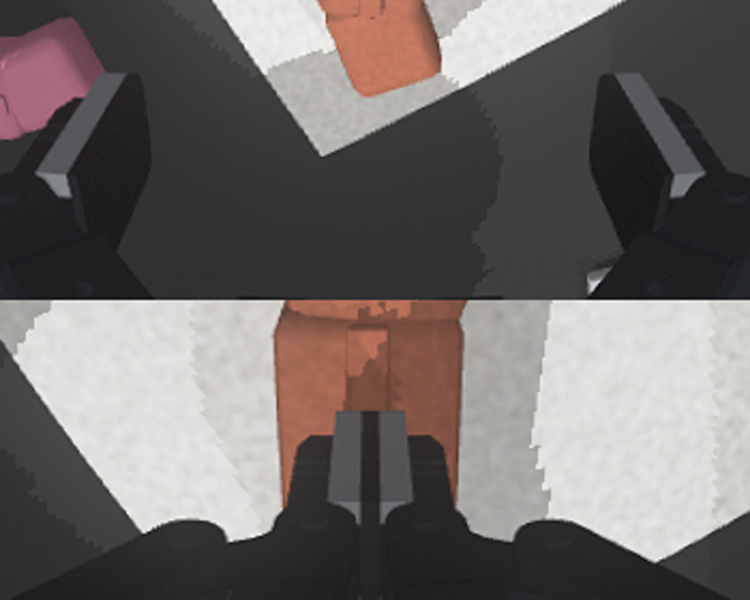

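The overlay shows the real fingertips 22 mm behind the nominal TCP when shut and 35 mm when open. The fingers therefore closed just on top of the handle (6 N), and it did not move. I'll go 24 mm deeper than before and grasp again.

```bash
python3 -m crank '[{"offset":[0.001,0,0.02],"twist":[0,0,0]},{"offset":[0.001,0,0.035],"twist":[0,0,0]},{"offset":[0.001,0,0.046],"twist":[0,0,0]},{"offset":[0.001,0,0.052],"twist":[0,0,0]},{"offset":[0.001,0,0.053],"twist":[0,0,0]}]' 1 && python3 -m crank '[{"offset":[0,0,0],"twist":[0,0,0]},{"offset":[0,0,0],"twist":[0,0,0]},{"offset":[0,0,0],"twist":[0,0,0]},{"offset":[0,0,0],"twist":[0,0,0]},{"offset":[0,0,0],"twist":[0,0,0]}]' 0 50
```

```text
t: 5.5
tool_pos: [0.3996, 0.2735, -0.0165]
tool_rot: [-2.596, -1.769, 0.001]
contact_force: [-0.5, -0.4, -0.1]
opening: 0.0856
grip_force: 0.0
t: 6.12
tool_pos: [0.4004, 0.2739, -0.0154]
tool_rot: [2.596, 1.769, 0.002]
contact_force: [-0.0, 0.1, 4.8]
opening: 0.0372
grip_force: 52.9
```

```bash
python3 -m crank '[{"offset":[0,0,-0.01],"twist":[0,0,0]},{"offset":[0,0,-0.03],"twist":[0,0,0]},{"offset":[0,0,-0.06],"twist":[0,0,0]},{"offset":[0,0,-0.085],"twist":[0,0,0]},{"offset":[0,0,-0.09],"twist":[0,0,0]},{"offset":[0,0,-0.09],"twist":[0,0,0]}]' 
cat > to.py <<'E'
from h import *
import sys
v=(.4733,-.0815,-.186)
def world(x,y,z): return np.array(place([(x,y,z)],*v)[0])
def go(target,tilt=0,p=None):
    p,r=pose();a=v[2]+np.pi/2;x=np.array([np.cos(a),np.sin(a),0])
    G=R.from_matrix(np.c_[x,np.cross([0,0,-1],x),[0,0,-1]])*R.from_euler("x",-tilt,degrees=True)
    print("offset",r.inv().apply(target-p).round(4),"twist",(r.inv()*G).as_rotvec(degrees=True).round(2),"at",p.round(4))
    return p,r
E
python3 - <<'E'
from to import *
go(world(0,0,.06));print(get_obs()["grip_force"],get_obs()["opening"])
E
```

```text
t: 6.88
tool_pos: [0.3993, 0.2733, 0.0734]
tool_rot: [-2.596, -1.769, 0.001]
contact_force: [1.0, 0.3, -1.3]
opening: 0.0373
grip_force: 52.4
offset [-0.3032  0.1986  0.0134] twist [ -0.03   0.03 -10.79] at [0.3993 0.2733 0.0734]
52.41283714771271 0.03731722433240559
```

```bash
python3 -m crank '[{"offset":[-0.009,0.006,0],"twist":[0,0,-0.3]},{"offset":[-0.03,0.02,0],"twist":[0,0,-1.1]},{"offset":[-0.061,0.04,0],"twist":[0,0,-2.2]},{"offset":[-0.097,0.064,0.002],"twist":[0,0,-3.5]},{"offset":[-0.136,0.089,0.004],"twist":[0,0,-4.9]},{"offset":[-0.175,0.115,0.006],"twist":[0,0,-6.3]},{"offset":[-0.212,0.139,0.008],"twist":[0,0,-7.6]},{"offset":[-0.245,0.161,0.01],"twist":[0,0,-8.8]},{"offset":[-0.273,0.179,0.012],"twist":[0,0,-9.8]},{"offset":[-0.293,0.192,0.013],"twist":[0,0,-10.4]},{"offset":[-0.303,0.1985,0.0134],"twist":[0,0,-10.8]},{"offset":[-0.303,0.1985,0.0134],"twist":[0,0,-10.8]},{"offset":[-0.303,0.1985,0.0134],"twist":[0,0,-10.8]}]'
python3 - <<'E'
from to import *
p,r=go(world(0,0,-.0025))
im=get_image("wrist");save(im,"w3.png")
E
```

```text
t: 8.5
tool_pos: [0.4733, -0.0803, 0.0601]
tool_rot: [-2.417, -2.006, 0.0]
contact_force: [-0.0, 0.6, -1.1]
opening: 0.0371
grip_force: 52.3
offset [-0.0012  0.0003  0.0626] twist [-0.06 -0.02  0.05] at [ 0.4733 -0.0803  0.0601]
```

View pics/w3.png

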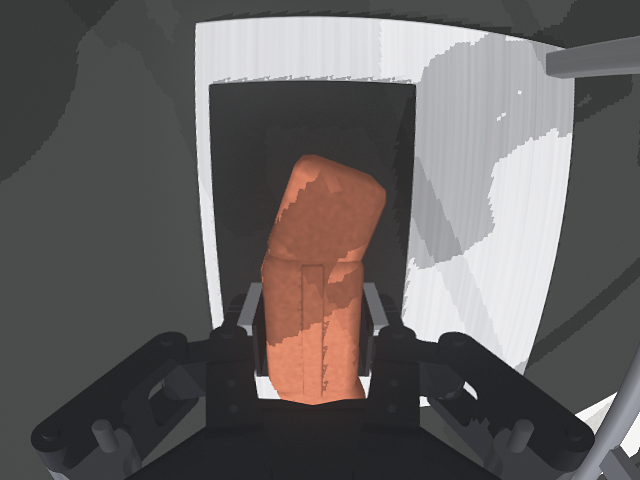

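The handle is held and centred over the mat; mat edges are at columns 210 and 415, and the handle's axis is at 313. Lowering it gently.

```bash
python3 -m crank '[{"offset":[-0.001,0,0.012],"twist":[0,0,0]},{"offset":[-0.001,0,0.032],"twist":[0,0,0]},{"offset":[-0.001,0,0.048],"twist":[0,0,0]},{"offset":[-0.001,0,0.057],"twist":[0,0,0]},{"offset":[-0.001,0,0.06],"twist":[0,0,0]},{"offset":[-0.001,0,0.061],"twist":[0,0,0]},{"offset":[-0.001,0,0.062],"twist":[0,0,0]},{"offset":[-0.001,0,0.062],"twist":[0,0,0]}]' && python3 -m crank '[{"offset":[0,0,0.001],"twist":[0,0,0]},{"offset":[0,0,0.001],"twist":[0,0,0]}]'
```

```text
t: 9.55
tool_pos: [0.4739, -0.0821, -0.0011]
tool_rot: [2.417, 2.005, 0.001]
contact_force: [-1.0, -0.3, -3.0]
opening: 0.0369
grip_force: 52.4
t: 9.8
tool_pos: [0.4736, -0.082, -0.0025]
tool_rot: [2.418, 2.006, 0.0]
contact_force: [-0.1, -0.0, -1.5]
opening: 0.0368
grip_force: 52.4
```

```bash
python3 -m crank '[{"offset":[0,0,0.0007],"twist":[0,0,0]},{"offset":[0,0,0.001],"twist":[0,0,0]},{"offset":[0,0,0.001],"twist":[0,0,0]}]'; python3 -m crank '[{"offset":[0,0,0.0005],"twist":[0,0,0]},{"offset":[0,0,0.001],"twist":[0,0,0]},{"offset":[0,0,0.001],"twist":[0,0,0]}]'
```

```text
t: 10.18
tool_pos: [0.4736, -0.082, -0.0034]
tool_rot: [-2.418, -2.006, 0.0]
contact_force: [-1.1, 1.1, -0.5]
opening: 0.0372
grip_force: 52.6
t: 10.55
tool_pos: [0.4736, -0.082, -0.0034]
tool_rot: [-2.417, -2.006, 0.001]
contact_force: [-5.9, 1.5, 9.6]
opening: 0.0371
grip_force: 53.6
```

```bash
python3 -m crank '[{"offset":[0,0,0],"twist":[0,0,0]},{"offset":[0,0,0],"twist":[0,0,0]},{"offset":[0,0,0],"twist":[0,0,0]},{"offset":[0,0,0],"twist":[0,0,0]},{"offset":[0,0,-0.01],"twist":[0,0,0]},{"offset":[0,0,-0.03],"twist":[0,0,0]},{"offset":[0,0,-0.07],"twist":[0,0,0]},{"offset":[0,0,-0.1],"twist":[0,0,0]},{"offset":[0,0,-0.1],"twist":[0,0,0]}]' 0.9
python3 - <<'E'
from to import *
p,r=pose();im=get_image("wrist");save(im,"w4.png");print(p)
get_image("top");import cv2
im=get_image("scene");save(im,"s4.png")
E
```

```text
t: 11.68
tool_pos: [0.4761, -0.0828, 0.0994]
tool_rot: [2.413, 2.002, 0.006]
contact_force: [-0.2, 0.2, 0.0]
opening: 0.077
grip_force: 0.0
[ 0.47606313 -0.08280872  0.09937731]
```

View pics/w4.png

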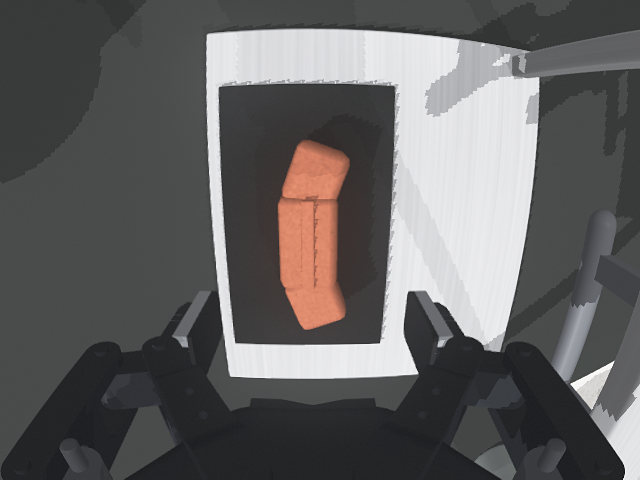

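The handle lies flat and centred on the mat (mat columns 220–397, handle axis at 310). Next is the switch: turn the tool so its thin side faces the lip and tilt it 45°, allowing for fingertips 22 mm behind the TCP.

```bash
cat >> to.py <<'E'
def sw(d,n,y=0,th=45,dz=0):
    t=np.radians(th);D=np.array([np.sin(t),0,-np.cos(t)]);N=np.array([np.cos(t),0,np.sin(t)])
    q=np.array([.09,y,.2+dz])+(d+.022)*D+n*N
    Z=R.from_euler("z",v[2]);G=Z*R.from_matrix(np.c_[-N,np.cross(D,-N),D])
    p,r=pose();W=world(*q)
    print("offset",r.inv().apply(W-p).round(4),"twist",(r.inv()*G).as_rotvec(degrees=True).round(2),"tcp",W.round(4),"at",p.round(4))
E
python3 - <<'E'
from to import *
sw(-.047,-.041);print(get_obs()["q"].round(3))
E
```

```text
offset [ 0.0003  0.0436 -0.0942] twist [-35.23 -35.26 -84.9 ] tcp [ 0.5159 -0.0895  0.1887] at [ 0.4728 -0.0818  0.0946]
[-0.326 -0.202  2.051 -0.     1.295 -0.141]
```

```bash
python3 -m crank '[{"offset":[0,0,-0.04],"twist":[-1.8,-1.8,-4]},{"offset":[0,0,-0.08],"twist":[-5.3,-5.3,-12.7]},{"offset":[0,0.01,-0.094],"twist":[-8.8,-8.8,-21.2]},{"offset":[0,0.015,-0.094],"twist":[-12.3,-12.3,-29.7]},{"offset":[0,0.02,-0.094],"twist":[-15.8,-15.8,-38.2]},{"offset":[0,0.025,-0.094],"twist":[-19.4,-19.4,-46.7]},{"offset":[0,0.03,-0.094],"twist":[-22.9,-22.9,-55.2]},{"offset":[0,0.035,-0.094],"twist":[-26.4,-26.4,-63.7]},{"offset":[0,0.04,-0.094],"twist":[-29.9,-29.9,-72.2]},{"offset":[0,0.0436,-0.0942],"twist":[-33.5,-33.5,-80.7]},{"offset":[0,0.0436,-0.0942],"twist":[-35.2,-35.3,-84.9]},{"offset":[0,0.0436,-0.0942],"twist":[-35.2,-35.3,-84.9]},{"offset":[0,0.0436,-0.0942],"twist":[-35.2,-35.3,-84.9]}]' 0
python3 - <<'E'
from to import *
im=get_image("wrist");save(im,"w5.png")
sw(-.047,-.041);sw(.063,-.041);print(get_obs()["q"].round(3))
E
```

```text
t: 13.45
tool_pos: [0.5162, -0.09, 0.1889]
tool_rot: [0.22, 2.348, -0.092]
contact_force: [0.7, 0.2, 0.7]
opening: 0.0001
grip_force: 0.0
offset [0.001  0.0002 0.0001] twist [-0.05  0.04 -0.01] tcp [ 0.5159 -0.0895  0.1887] at [ 0.5165 -0.0899  0.1894]
offset [0.0011 0.0003 0.1101] twist [-0.05  0.04 -0.01] tcp [ 0.5923 -0.1039  0.1109] at [ 0.5165 -0.0899  0.1894]
[-0.403 -0.78   2.421  0.227  0.739 -1.894]
```

View pics/w5.png

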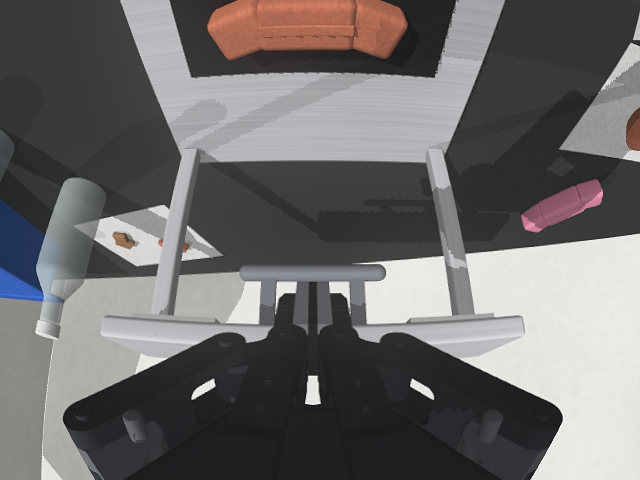

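The view from below the tool shows the bar at (313,272), centred on the fingers and between the posts, with the way under the lip clear. Sliding in along the tool axis.

```bash
python3 -m crank '[{"offset":[0.001,0,0.01],"twist":[0,0,0]},{"offset":[0.001,0,0.03],"twist":[0,0,0]},{"offset":[0.001,0,0.055],"twist":[0,0,0]},{"offset":[0.001,0,0.08],"twist":[0,0,0]},{"offset":[0.001,0,0.1],"twist":[0,0,0]},{"offset":[0.001,0,0.11],"twist":[0,0,0]},{"offset":[0.001,0,0.11],"twist":[0,0,0]},{"offset":[0.001,0,0.11],"twist":[0,0,0]}]'
python3 - <<'E'
from to import *
im=get_image("wrist");save(im,"w6.png")
sw(.063,-.041);sw(.063,-.041,dz=.014);print(get_obs()["contact_force"].round(1))
E
```

```text
t: 14.5
tool_pos: [0.5924, -0.1044, 0.1119]
tool_rot: [0.218, 2.345, -0.092]
contact_force: [-0.3, 0.4, 0.6]
opening: -0.0002
grip_force: 0.0
offset [0.0011 0.0005 0.0008] twist [-0.06  0.17  0.04] tcp [ 0.5923 -0.1039  0.1109] at [ 0.5925 -0.1044  0.1122]
offset [-0.0088  0.0005 -0.0091] twist [-0.06  0.17  0.04] tcp [ 0.5923 -0.1039  0.1249] at [ 0.5925 -0.1044  0.1122]
[ 0.4 -0.6  0.4]
```

View pics/w6.png

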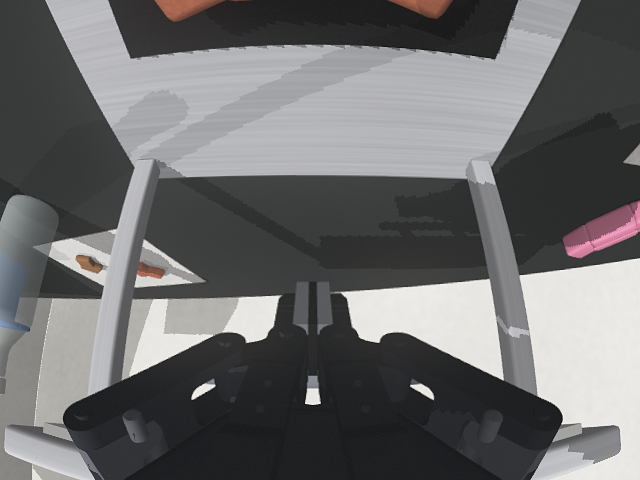

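The bar is now hidden behind the fingers, as it should be with the fingers beneath it. Raising straight up.

```bash
python3 -m crank '[{"offset":[-0.002,0,-0.002],"twist":[0,0,0]},{"offset":[-0.005,0,-0.005],"twist":[0,0,0]},{"offset":[-0.008,0,-0.008],"twist":[0,0,0]},{"offset":[-0.01,0,-0.01],"twist":[0,0,0]},{"offset":[-0.01,0,-0.01],"twist":[0,0,0]}]'; python3 -m crank '[{"offset":[-0.0015,0,-0.0015],"twist":[0,0,0]},{"offset":[-0.003,0,-0.003],"twist":[0,0,0]},{"offset":[-0.004,0,-0.004],"twist":[0,0,0]},{"offset":[-0.004,0,-0.004],"twist":[0,0,0]}]'
```

```text
t: 15.18
tool_pos: [0.5922, -0.1043, 0.1255]
tool_rot: [0.219, 2.346, -0.092]
contact_force: [-1.1, 0.3, -0.0]
opening: -0.0004
grip_force: 0.2
t: 15.68
tool_pos: [0.5916, -0.1041, 0.1301]
tool_rot: [0.218, 2.348, -0.091]
contact_force: [-4.8, 1.2, -2.6]
opening: 0.0
grip_force: 2.5
```

```bash
python3 -m crank '[{"offset":[-0.001,0,-0.001],"twist":[0,0,0]},{"offset":[-0.002,0,-0.002],"twist":[0,0,0]},{"offset":[-0.002,0,-0.002],"twist":[0,0,0]}]'
```

```text
t: 16.05
tool_pos: [0.5916, -0.1041, 0.1332]
tool_rot: [0.218, 2.348, -0.091]
contact_force: [-6.8, 0.8, -1.8]
opening: -0.0
grip_force: 3.2
```

```bash
python3 -m crank '[{"offset":[-0.001,0,-0.001],"twist":[0,0,0]},{"offset":[-0.002,0,-0.002],"twist":[0,0,0]},{"offset":[-0.003,0,-0.003],"twist":[0,0,0]},{"offset":[-0.003,0,-0.003],"twist":[0,0,0]}]'; python3 -m crank '[{"offset":[-0.001,0,-0.001],"twist":[0,0,0]},{"offset":[-0.002,0,-0.002],"twist":[0,0,0]},{"offset":[-0.002,0,-0.002],"twist":[0,0,0]}]'
```

```text
t: 16.55
tool_pos: [0.5916, -0.1041, 0.1373]
tool_rot: [0.218, 2.348, -0.091]
contact_force: [-5.9, 1.4, -2.5]
opening: -0.0001
grip_force: 3.1
t: 16.92
tool_pos: [0.5907, -0.1037, 0.1383]
tool_rot: [0.219, 2.351, -0.091]
contact_force: [-3.8, 0.8, -10.8]
opening: -0.0001
grip_force: 5.2
```

```bash
python3 -m crank '[{"offset":[-0.0007,0,-0.0007],"twist":[0,0,0]},{"offset":[-0.001,0,-0.001],"twist":[0,0,0]},{"offset":[-0.001,0,-0.001],"twist":[0,0,0]}]'
```

```text
t: 17.3
tool_pos: [0.5902, -0.1035, 0.1389]
tool_rot: [0.219, 2.353, -0.09]
contact_force: [-3.7, 0.5, -19.1]
opening: -0.0003
grip_force: 8.1
```

The force rises with no further travel, so the bar is against its stop. Lowering clear and backing out.

```bash
python3 -m crank '[{"offset":[0.004,0,0.004],"twist":[0,0,0]},{"offset":[0.01,0,0.01],"twist":[0,0,0]},{"offset":[0.016,0,0.016],"twist":[0,0,0]},{"offset":[0.018,0,0.018],"twist":[0,0,0]},{"offset":[0.018,0,0.008],"twist":[0,0,0]},{"offset":[0.018,0,-0.012],"twist":[0,0,0]},{"offset":[0.018,0,-0.037],"twist":[0,0,0]},{"offset":[0.018,0,-0.062],"twist":[0,0,0]},{"offset":[0.018,0,-0.082],"twist":[0,0,0]},{"offset":[0.018,0,-0.095],"twist":[0,0,0]},{"offset":[0.018,0,-0.1],"twist":[0,0,0]},{"offset":[0.018,0,-0.1],"twist":[0,0,0]}]'
python3 - <<'E'
from to import *
p,r=pose();im=get_image("wrist");save(im,"w7.png")
im=get_image("scene");save(im,"s7.png");im2=get_image("top");print(p)
a=cv2.resize(cv2.imread("pics/w5.png"),(400,300));b=cv2.resize(cv2.imread("pics/w7.png"),(400,300))
c=cv2.resize(im[170:440,150:530][...,::-1],(400,284));d=cv2.resize(im2[120:320,160:480][...,::-1],(400,284))
cv2.imwrite("pics/m.png",np.vstack([np.hstack([a,b]),np.hstack([c,d])]))
E
```

```text
t: 18.8
tool_pos: [0.5105, -0.0891, 0.2018]
tool_rot: [0.218, 2.343, -0.093]
contact_force: [0.5, -0.3, -0.5]
opening: -0.0
grip_force: 0.0
[ 0.51051593 -0.08910698  0.20180855]
```

View pics/m.png

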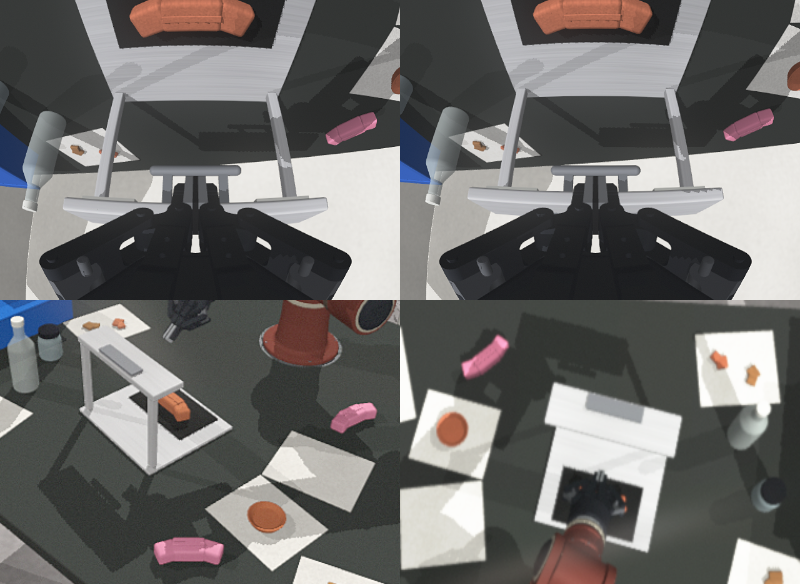

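The bar's gap to the hood has shrunk from about 26 to 16 rows (upper pictures), so it is up. The handle lies centred on the mat, the bystanders are where they were, and the gripper is clear.

```bash
python3 -c "
from station import *
print(finish_job())"
```

```text
the job is handed in; nothing more can be done
None
```

The handle is lying flat and centred along the mat, the lamp switch is pressed fully up to its stop, nothing else was moved, and I handed the job in at about 19 s; the hand-in returned no verdict.

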